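# Turn the arch model to the scanner

## Task

The dental scanner's turntable carries three plaster models on its plates. Push on the bare spokes of the turntable with a fingertip to turn it until the full-arch model (the horseshoe-shaped one) stands directly in front of the middle lens of the scanner, centred on the rail that runs from the turntable to the scanner head, and leave it there. Keep the robot off the models, the plates and the scanner, lift nothing, keep all three models standing on their plates, and leave the jar, bottle, mug and spatula where they are.

Things in the scene. Friction and masses are not known exactly. Their poses are not given: they have to be found in the camera images.
- turntable_axis (a point): point on the turntable's vertical axis, 70 mm above the table, at the height of the bare spokes; it turns with the turntable. z axis up; x axis along one spoke, the other two at 120 and 240 degrees. The plates lie half-way between, at 60, 180 and 300 degrees from x. Hub 60 mm across, its top 86 mm above the table
- spoke_ball (a point): centre of the black ball, 18 mm across, at the outer end of the spoke along x, 165 mm from the axis, 70 mm above the table. A spoke is a level steel rod 10 mm thick from hub to ball. Beneath the spokes lie only the base disc (150 mm across, 25 mm high) and, towards the scanner, the rail (12 mm high)
- turntable (a joint): turn of the turntable from its start, rad, positive counter-clockwise seen from above; 0 at the start. It turns freely either way for more than a full turn, with steady friction (about 1 N at 125 mm from the axis), no spring, and stays where it is left
- plates: the three round black plates with their flat metal arms, fixed to the turntable and turning with it; each plate is 84 mm across, its centre 120 mm from the axis, its top 58 mm above the table. Origin on the turntable's axis at table height, axes as turntable_axis
- scan_spot (a point): fixed point in front of the scanner's middle lens, 120 mm from the turntable's axis on the line from the axis to the lens, 58 mm above the table (plate-top height). The full-arch model's centre must come above it
- scanner: fixed scanner: a base disc under the turntable, a flat dark rail 36 mm wide and a white head 150 mm wide, 85 mm deep, 70 to 170 mm above the table. Origin on the turntable's axis at table height; its y axis points along the rail to the head, whose lenses begin 228 mm from the axis
- arch_center (a point): centre (half-way up, over the middle of its footprint) of the full-arch plaster model, a loose horseshoe with a row of teeth, about 50 by 56 mm and 28 mm high; stands near the centre of one plate, z axis up
- quadrant_center (a point): centre of the quadrant model, a loose short curved bar with teeth, about 20 by 45 mm and 28 mm high; on another plate, z axis up
- die_center (a point): centre of the single-tooth die, a loose tapered stub 24 mm across and 28 mm high; on the remaining plate, z axis up
- arch: the full-arch model; origin under its centre
- quadrant: the quadrant model; origin under its centre
- die: the single-tooth die; origin under its centre
- jar: bystander: clear jar with a white lid, 66 mm across, 70 mm high; origin at the centre of its underside
- dropper: bystander: white bottle 40 mm across, 110 mm high; origin at the centre of its underside
- mug: bystander: white mug 80 mm across, 95 mm high; origin at the centre of its underside
- spatula: bystander: spatula 170 mm long lying on the table along its x axis
Mind the look-alikes: they are no part of the job. Leave any red look-alike of the quadrant alone. Leave any purple look-alike of the arch alone.

How it is judged (in metres and radians):
At the end, for the whole second after the job is handed in: The full-arch model's centre is within 15 mm (seen from above) of the scan spot in front of the middle lens, the turntable is at rest, and all three models stand upright and still on their plates, 105 to 135 mm from the axis (horizontal distance between arch_center and scan_spot below 0.015 m and velocity of joint turntable between -0.03 and 0.03 rad/s and angle between each of arch_center, quadrant_center, die_center's own z axis and vertical below 0.1 rad and height (world z) of arch_center between 0.067 and 0.077 m and horizontal distance between arch_center and turntable_axis between 0.105 and 0.135 m and linear speed of each of arch, quadrant, die below 0.02 m/s and height (world z) of quadrant_center between 0.067 and 0.077 m and horizontal distance between quadrant_center and turntable_axis between 0.105 and 0.135 m and height (world z) of die_center between 0.067 and 0.077 m and horizontal distance between die_center and turntable_axis between 0.105 and 0.135 m); the robot touches nothing.
It fails at once if the robot touches a plaster model (contact force between any of the fingers, the arm and arch above 0.3 N or contact force between any of the fingers, the arm and quadrant above 0.3 N or contact force between any of the fingers, the arm and die above 0.3 N).
It fails at once if a model is lifted off or falls from its plate (height (world z) of any of arch_center, quadrant_center, die_center above 0.085 m or height (world z) of any of arch_center, quadrant_center, die_center below 0.06 m).
It fails at once if the robot pushes on the plates (contact force between any of the fingers, the arm and plates above 0.5 N).
It fails at once if the robot pushes against the scanner (contact force between any of the fingers, the arm and scanner above 1 N).
It fails at once if the jar, bottle, mug or spatula is moved by more than 10 mm (distance of any of jar, dropper, mug, spatula from where it was at the start of the episode above 0.01 m).
It also fails if it takes over 61 s, if anything falls off the work surface, if the arm or the gripper's body presses on something with over 40 N, if the wrist force passes 120 N, or if a joint passes its speed limit or range.

## Robot

A 6-joint arm with a two-finger parallel gripper is mounted at the origin on the work surface. World frame = base frame: x ahead of the robot, y to its left, z up, the work surface at z = 0. Lengths are in mm, angles in degrees, forces in N, time in s.
With the tool pointing down it reaches from about 325 to 850 mm from the base axis. Payload 4.4 kg.
Tool frame: the origin (TCP) lies at the very end of the fingers, on their centre line; the grasp point (between the pads) lies 19 mm behind it (r.tcp_to_grasp is the z of the grasp point in the tool frame, in mm); z points along the fingers, y is the line along which they close (so a half turn about z gives the same grasp; the last joint's range is limited). The gripper opens to 94 mm and grips with 3 to 60 N. Pads are 16 mm wide; open, the fingers measure 119 mm over their backs; the gripper's body (75 mm by 177 mm) begins 78 mm behind the grasp point.
Start: joints at [-73.711, 11.837, 88.321, -0, 79.842, -8.623], TCP at [242.195, -521.506, 205.447] pointing down, gripper open.
Joint ranges: [-156.59, 156.59], [-49.26, 127.26], [12.9, 141.05], [-63.56, 243.56], [4.71, 150.69], [-161.64, 161.64]. Speed limits (degrees/s): [159.86, 159.86, 180, 180, 180, 180].

## Interface

Orientations are given as [roll, pitch, yaw] about the fixed x, y, z axes, in that order (R = Rz(yaw) Ry(pitch) Rx(roll)).
In Python, from workcell import sensors, snapshot, camera_info, order, r gives the robot as it stands.
- The arm moves only by the tool play_rows, never from a script. Its argument "increments" is one flat list of numbers, 5 for each row, row after row: the closure, from -1 (fully open) to 1 (shut), then the shift along the tool's x, y, z in m, then the turn about the tool's z in rad. In form: [fingers, tx, ty, tz, turn, fingers, tx, ty, tz, turn, ...]. A call has 1 to 8 rows; each row shifts and turns the commanded pose from where the row before left it, along the tool's axes as they then stand; what a row does not reach is not made up. A row lasts 1/10 s, in which the tool goes at most 50 mm and 8.59 degrees, less where a joint would pass 70% of its speed; a pose out of reach is approached as far as the arm can. A call is refused whole if a number of a shift passes 0.05 or a number of a turn 0.15, either way. A call with a gripper value outside its range is refused whole. The fingers move at their own pace and stop on an object; "force" is the grip in N (left out, the last holds). Time passes only in rows, so rows that do not move let the fingers close. It gives the time, the measured TCP pose, the force, the opening and the grip force at its end, in the units of the state.
- sensors.observe(): the state, without advancing time (a new reading comes with each control period).
- snapshot(name): name is "side" or "top"; returns the picture (420x560x3 uint8, blue, green, red); there is no depth.
- camera_info(name): a dict with "intrinsics" (3x3 intrinsics, pixels), "T" (4x4, takes a point from camera to world coordinates). Camera axes: x right, y down, z forward; pixel columns grow to the right and rows downward; lengths in mm; the calibration is good to about 2 mm. A picture is of the moment at which its call begins. camera_info takes no time and is no camera call.
- order.finish_job(): hands the job in; it is judged then, once.
The state is a dict: "t": time; "qpos": joint angles; "dq": joint speeds; "joint_efforts": joint torques, N m; "position": TCP position; "eef_rot": TCP orientation; "contact_force": force on the tool from outside, world axes, zero at the start; "moment": the same for the moment, N m; "gripper_width": finger opening in mm; "grasp_force": force on a finger pad.
Only numpy, scipy, OpenCV 4.12 (cv2) and the standard library are available. Lean on these libraries where they do the work, as an engineer would, in place of code of your own. Each camera call takes 0.05 s, during which the arm holds its last target. There are 200 camera calls.

## Working session

There is one attempt and no reset: what is moved stays moved. The work goes in short steps, Python scripts to look and compute and a tool call to move; the robot and the scene stay as the last step left them, time stands still between calls to the robot, and variables do not carry over. Pictures are saved under pics/ and viewed, at most 10 in all, crops included, and the job is handed in when it is done.

Besides the shell and the picture viewer there is one more tool, called after "Request:" as name(argument=value, ...) on one line, values as JSON. play_rows: Moves the arm, as the interface text tells. Its arguments: {"type":"object","properties":{"increments":{"type":"array"},"force":{"type":"number"}},"required":["increments"]}

```bash
mkdir -p pics; cat > h.py <<'E'
import numpy as np,cv2
from workcell import sensors,snapshot,camera_info,order,r
def ray(name,u,v,z):
    c=camera_info(name);K=np.array(c["intrinsics"]);T=np.array(c["T"])
    d=T[:3,:3]@np.linalg.solve(K,[u,v,1]);o=T[:3,3];return (o+d*(z-o[2])/d[2]).round(1)
def proj(name,p):
    c=camera_info(name);K=np.array(c["intrinsics"]);T=np.linalg.inv(np.array(c["T"]))
    q=K@(T[:3,:3]@np.array(p,float)+T[:3,3]);return (q[:2]/q[2]).round(1)
E
python3 - <<'E'
from h import *
for n in("top","side"):
    im=snapshot(n);cv2.imwrite(f"pics/{n}0.png",im if n=="side" else cv2.resize(im,(800,600),interpolation=cv2.INTER_CUBIC));print(n,np.array(camera_info(n)["T"]).round(2).tolist())
o=sensors.observe();print(o)
E
```

```text
top [[-0.01, -0.98, 0.21, 265.91], [-1.0, 0.01, 0.0, -99.11], [-0.01, -0.21, -0.98, 1318.7], [0.0, 0.0, 0.0, 1.0]]
side [[-0.99, -0.08, 0.11, 427.1], [-0.13, 0.49, -0.86, 737.6], [0.01, -0.87, -0.5, 532.74], [0.0, 0.0, 0.0, 1.0]]
{'t': 0.1, 'qpos': array([-7.37107517e+01,  1.18794344e+01,  8.83975297e+01, -1.12276576e-03,
        7.98411612e+01, -8.62248855e+00]), 'dq': array([ 0.06318068, -0.14153997, -0.20522633, -0.04788432, -0.02087362,
        0.01772721]), 'joint_efforts': array([-4.04488546e-04, -3.71864390e+01, -2.82290071e+01,  7.00196321e-02,
        3.11611360e-02, -5.88798412e-05]), 'position': array([ 241.98112422, -520.78816265,  204.39867189]), 'eef_rot': array([-1.79883044e+02, -1.66174787e-02,  2.49119190e+01]), 'contact_force': array([-0.43417653, -0.28474564, -0.62230398]), 'moment': array([-0.05672095,  0.08956873, -0.01886975]), 'grasp_force': 0.0, 'gripper_width': 93.99647438689426}
```

View pics/top0.png

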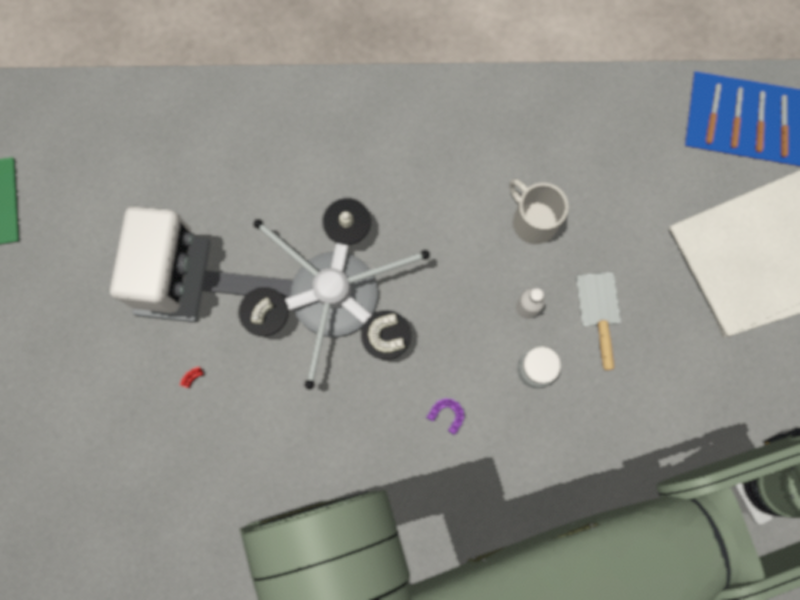

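View pics/side0.png

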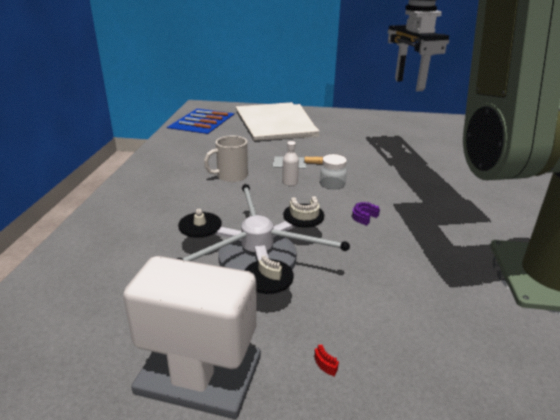

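The top view (800x600) shows the hub at (331,285) and the balls at (425,254), (258,223) and (310,384). The arch candidates are the white horseshoe on a plate at (386,334) and the purple one on the table at (447,415). I choose the white one. The quadrant is at (262,311), its red look-alike at (193,377), and the die at (346,218).

```bash
python3 - <<'E'
from h import *
s=.7
pt=lambda u,v,z:ray("top",u*s,v*s,z)
ax=pt(331,285,86);print("axis",ax)
P=dict(b1=(425,254,70),b2=(258,223,70),b3=(310,384,70),pa=(386.5,335.5,58),pq=(264,312,58),pd=(347,221.5,58),arch=(385,333,72),lens1=(181,239,120),lens2=(182,263,120),lens3=(180,290,120),jar=(541,366,70),drop=(533,300,100),rail0=(213,282,12),rail1=(290,286,12))
for k,(u,v,z) in P.items():
    p=pt(u,v,z);d=(p-ax)[:2];print(k,p,np.hypot(*d).round(1),np.degrees(np.arctan2(d[1],d[0])).round(1))
im=snapshot("top");c=im[120:290,60:320];cv2.imwrite("pics/crop.png",cv2.resize(c,None,fx=3,fy=3,interpolation=cv2.INTER_CUBIC))
E
```

```text
axis [555.4  26.7  86. ]
b1 [ 610.7 -127.9   70. ] 164.2 -70.3
b2 [667.7 152.5  70. ] 168.6 48.2
b3 [395.9  60.2  70. ] 163.0 168.1
pa [475.7 -62.8  58. ] 119.8 -131.7
pq [517.2 140.1  58. ] 119.7 108.6
pd [672.6   3.6  58. ] 119.5 -11.2
arch [477.5 -60.8  72. ] 117.2 -131.7
lens1 [626.  265.7 120. ] 249.2 73.5
lens2 [586.1 262.  120. ] 237.3 82.6
lens3 [541.8 262.9 120. ] 236.6 93.3
jar [ 421.4 -312.4   70. ] 364.6 -111.6
drop [ 524.1 -299.4  100. ] 327.6 -95.5
rail0 [580.3 239.   12. ] 213.8 83.3
rail1 [571.8 105.2  12. ] 80.2 78.2
```

View pics/crop.png

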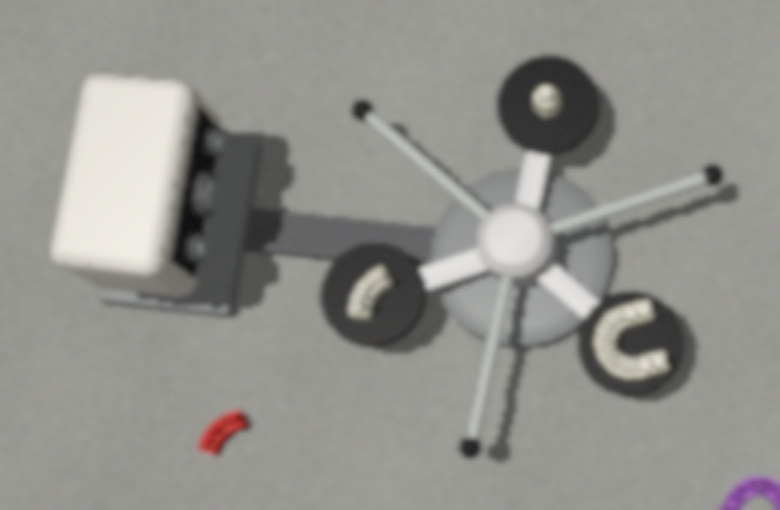

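The crop confirms it: the white horseshoe stands on the plate at crop (633,343). It needs about a 146° clockwise turn, so I'll push the spoke at −70° clockwise with closed fingers. First I move above the start point.

Request:
play_rows(increments=[1, 0.0339, -0.0155, 0, 0, 1, 0.0339, -0.0155, 0, 0, 1, 0.0339, -0.0155, 0, 0, 1, 0.0339, -0.0155, 0, 0, 1, 0.0339, -0.0155, 0, 0, 1, 0.0339, -0.0155, 0, 0, 1, 0.0339, -0.0155, 0, 0, 1, 0.0339, -0.0155, 0, 0], force=10)

```text
t: 0.95
position: [436.5, -293.3, 205.2]
eef_rot: [-180.0, 0.0, 24.9]
contact_force: [1.4, -0.7, -0.7]
gripper_width: 34.0
grasp_force: 0.0
```

Request:
play_rows(increments=[1, 0.0339, -0.0155, 0, 0, 1, 0.0339, -0.0155, 0, 0, 1, 0.0339, -0.0155, 0, 0, 1, 0.0339, -0.0155, 0, 0, 1, 0.0339, -0.0155, 0, 0, 1, 0.0339, -0.0155, 0, 0, 1, 0.0339, -0.0155, 0, 0, 1, 0.0339, -0.0155, 0, 0])

```text
t: 1.75
position: [630.2, -66.7, 204.9]
eef_rot: [-180.0, 0.0, 24.9]
contact_force: [0.5, -0.7, 0.9]
gripper_width: 0.8
grasp_force: 0.0
```

Request:
play_rows(increments=[1, 0, 0, 0, -0.15, 1, 0, 0, 0, -0.15, 1, 0, 0, 0, -0.15, 1, 0, 0, 0, -0.15, 1, 0, 0, 0, -0.15, 1, 0, 0, 0, -0.15])

```text
t: 2.35
position: [629.3, -68.0, 204.8]
eef_rot: [-179.9, -0.0, 76.8]
contact_force: [0.2, -0.6, -1.0]
gripper_width: 0.6
grasp_force: 0.0
```

Request:
play_rows(increments=[1, 0, 0, 0, -0.15, 1, 0, 0, 0, -0.15, 1, 0, 0, 0, -0.15, 1, 0, 0, 0, -0.15, 1, 0, 0, 0, -0.15, 1, 0, 0, 0, -0.15, 1, 0, 0, 0, 0, 1, 0, 0, 0, 0])

```text
t: 3.15
position: [629.5, -68.0, 205.1]
eef_rot: [-180.0, -0.0, 127.9]
contact_force: [0.8, -0.7, 0.5]
gripper_width: 0.3
grasp_force: 0.0
```

Request:
play_rows(increments=[1, 0, 0, 0.02, 0, 1, 0, 0, 0.02, 0, 1, 0, 0, 0.02, 0, 1, 0, 0, 0.02, 0, 1, 0, 0, 0.015, 0, 1, 0, 0, 0, 0])

```text
t: 3.75
position: [627.5, -67.6, 107.4]
eef_rot: [-179.8, -0.3, 128.0]
contact_force: [0.0, -0.4, -0.3]
gripper_width: 0.2
grasp_force: 0.0
```

```bash
python3 - <<'E'
from h import *
a=snapshot("top")[100:300,60:330];b=snapshot("side")[130:330,130:400]
cv2.imwrite("pics/c1.png",cv2.resize(np.vstack([a,b]),None,fx=1.5,fy=1.5,interpolation=cv2.INTER_CUBIC))
E
```

```text
(no output)
```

View pics/c1.png

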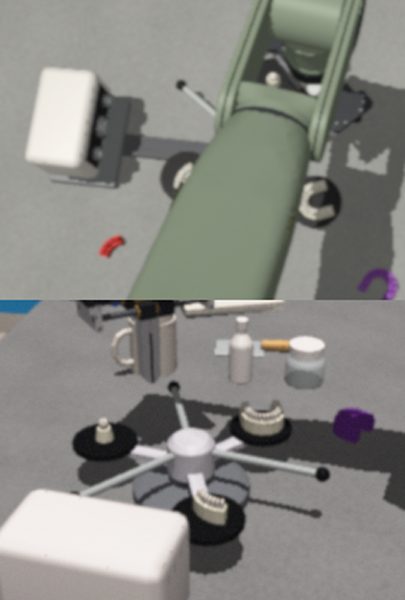

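The side view shows the fingertips at crop (155,378), above the gap between the die plate and the spoke whose ball is at (174,386). I go down to z≈59 and start pushing.

Request:
play_rows(increments=[1, 0, 0, 0.015, 0, 1, 0, 0, 0.015, 0, 1, 0, 0, 0.015, 0, 1, 0, 0, 0.003, 0, 1, 0, 0, 0, 0])

```text
t: 4.35
position: [628.5, -67.8, 60.7]
eef_rot: [-179.9, -0.1, 128.0]
contact_force: [0.5, -0.0, 0.6]
gripper_width: 0.4
grasp_force: 0.0
```

Request:
play_rows(increments=[1, 0.0003, -0.0084, 0, 0.07, 1, 0.0003, -0.0084, 0, 0.07, 1, 0.0003, -0.0084, 0, 0.07, 1, 0.0003, -0.0084, 0, 0.07, 1, 0.0003, -0.0084, 0, 0.07, 1, 0.0003, -0.0084, 0, 0.07])

```text
t: 4.95
position: [585.9, -90.4, 63.6]
eef_rot: [179.8, 0.1, 103.8]
contact_force: [0.7, -0.0, -1.0]
gripper_width: 0.4
grasp_force: 0.5
```

```bash
cat > pol.py <<'E'
from h import *
o=sensors.observe();p=o["position"];d=p[:2]-[555.5,27]
print("tcp",p.round(1),"r",np.hypot(*d).round(1),"ang",np.degrees(np.arctan2(d[1],d[0])).round(1),"yaw",o["eef_rot"].round(1),"F",o["contact_force"].round(1),o["qpos"].round(0))
E
python3 pol.py; python3 - <<'E'
from h import *
cv2.imwrite("pics/c2.png",cv2.resize(snapshot("side")[130:330,130:400],None,fx=2,fy=2,interpolation=cv2.INTER_CUBIC))
E
```

```text
tcp [585.9 -90.4  63.6] r 121.2 ang -75.5 yaw [1.798e+02 1.000e-01 1.038e+02] F [ 0.7 -0.  -1. ] [-17.  22.  93.   0.  65. -31.]
```

View pics/c2.png

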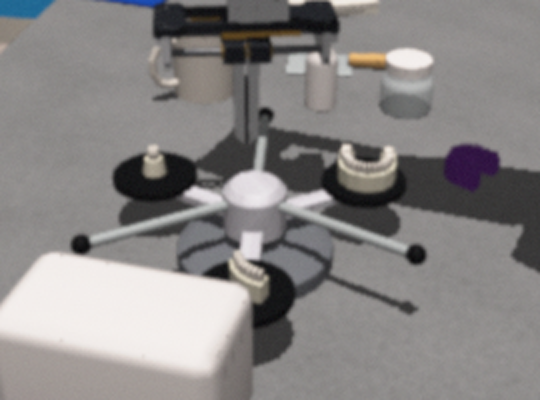

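The side view shows the closed fingers at (245,130) against the spoke on its left, counter-clockwise side. The models are still standing, so I keep pushing.

Request:
play_rows(increments=[1, 0.0003, -0.0084, 0.004, 0.07, 1, 0.0003, -0.0084, 0, 0.07, 1, 0.0003, -0.0084, 0, 0.07, 1, 0.0003, -0.0084, 0, 0.07, 1, 0.0003, -0.0084, 0, 0.07, 1, 0.0003, -0.0084, 0, 0.07, 1, 0.0003, -0.0084, 0, 0.07, 1, 0.0003, -0.0084, 0, 0.07])

```text
t: 5.8
position: [519.5, -88.5, 59.6]
eef_rot: [179.8, 0.0, 71.8]
contact_force: [0.2, -1.6, -0.7]
gripper_width: 0.7
grasp_force: 0.6
```

```bash
python3 pol.py
```

```text
tcp [519.5 -88.5  59.6] r 121.0 ang -107.3 yaw [179.8   0.   71.8] F [ 0.2 -1.6 -0.7] [-19.  16. 103.  -0.  62.  -1.]
```

Request:
play_rows(increments=[1, 0.0003, -0.0084, 0, 0.07, 1, 0.0003, -0.0084, 0, 0.07, 1, 0.0003, -0.0084, 0, 0.07, 1, 0.0003, -0.0084, 0, 0.07, 1, 0.0003, -0.0084, 0, 0.07, 1, 0.0003, -0.0084, 0, 0.07, 1, 0.0003, -0.0084, 0, 0.07, 1, 0.0003, -0.0084, 0, 0.07])

```text
t: 6.6
position: [464.2, -50.9, 59.4]
eef_rot: [179.9, -0.0, 39.7]
contact_force: [-0.0, -1.4, 0.5]
gripper_width: 0.4
grasp_force: 0.6
```

Request:
play_rows(increments=[1, 0.0003, -0.0084, 0, 0.07, 1, 0.0003, -0.0084, 0, 0.07, 1, 0.0003, -0.0084, 0, 0.07, 1, 0.0003, -0.0084, 0, 0.07, 1, 0.0003, -0.0084, 0, 0.07, 1, 0.0003, -0.0084, 0, 0.07, 1, 0.0003, -0.0084, 0, 0.07, 1, 0.0003, -0.0084, 0, 0.07])

```text
t: 7.4
position: [437.1, 10.3, 59.1]
eef_rot: [179.9, -0.0, 7.6]
contact_force: [-1.7, -1.6, 0.4]
gripper_width: 0.5
grasp_force: 0.6
```

```bash
python3 pol.py; python3 - <<'E'
from h import *
cv2.imwrite("pics/c3.png",cv2.resize(np.vstack([snapshot("top")[100:300,60:330],snapshot("side")[130:330,130:400]]),None,fx=1.5,fy=1.5,interpolation=cv2.INTER_CUBIC))
E
```

```text
tcp [437.1  10.3  59.1] r 119.6 ang -172.0 yaw [179.9  -0.    7.6] F [-1.7 -1.6  0.4] [-10.   6. 115.  -0.  59.  72.]
```

View pics/c3.png

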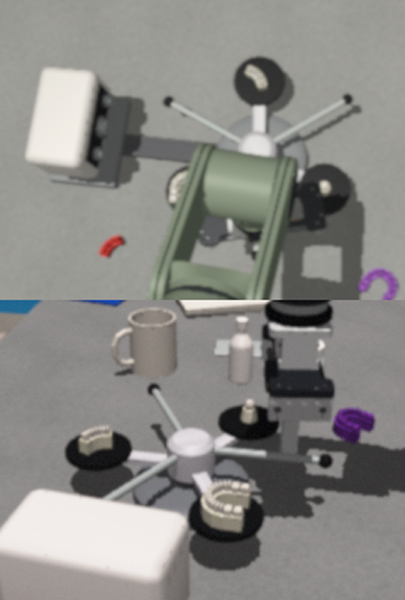

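The models are still standing. The arch is now near the scanner at top-crop (178,186), with about 36° still to go.

Request:
play_rows(increments=[1, 0.0003, -0.0084, 0, 0.07, 1, 0.0003, -0.0084, 0, 0.07, 1, 0.0003, -0.0084, 0, 0.07, 1, 0.0003, -0.0084, 0, 0.07, 1, 0.0003, -0.0084, 0, 0.07, 1, 0.0001, -0.0042, 0, 0.035, 1, 0.0001, -0.0042, 0, 0.035, 1, 0, 0, 0, 0])

```text
t: 8.3
position: [441.3, 60.4, 58.9]
eef_rot: [-180.0, -0.1, -16.2]
contact_force: [0.0, -0.0, -0.4]
gripper_width: 0.2
grasp_force: 0.0
```

```bash
python3 pol.py; python3 - <<'E'
from h import *
cv2.imwrite("pics/c4.png",cv2.resize(snapshot("top")[110:310,70:310],None,fx=3,fy=3,interpolation=cv2.INTER_CUBIC))
E
```

```text
tcp [441.3  60.4  58.9] r 119.0 ang 163.7 yaw [-1.80e+02 -1.00e-01 -1.62e+01] F [ 0.  -0.  -0.4] [ -3.   7. 114.   0.  60. 103.]
```

View pics/c4.png

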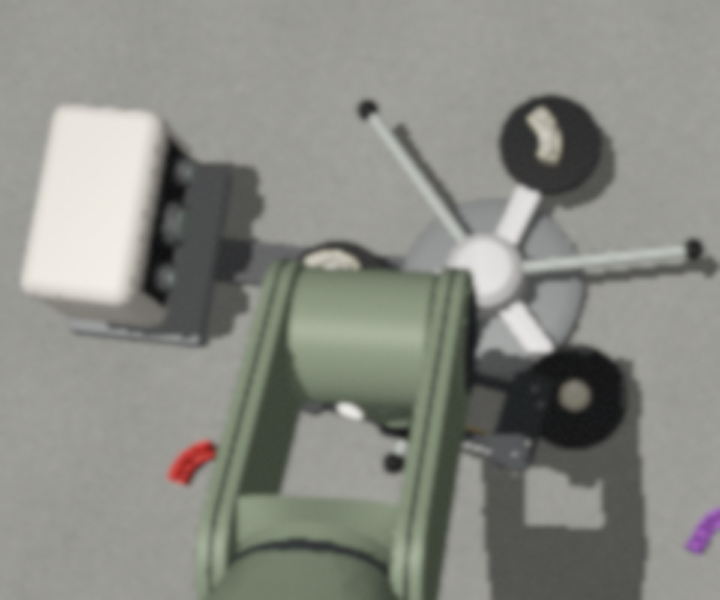

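```bash
python3 - <<'E'
from h import *
ax=np.array([555.5,27])
P=dict(b1=(368,110,70),b2=(694,250,70),b3=(394,463,70),pq=(551,144,58),pd=(576,397,58),e1=(231,166,12),e2=(205,345,12),mid=(218,255.5,12),lens=(172,222,120))
for k,(u,v,z) in P.items():
    p=ray("top",70+u/3,110+v/3,z);d=p[:2]-ax;print(k,p,np.hypot(*d).round(1),np.degrees(np.arctan2(d[1],d[0])).round(1))
E
```

```text
b1 [691.2 124.1  70. ] 166.9 35.6
b2 [ 572.5 -136.4   70. ] 164.3 -84.1
b3 [406.6  96.5  70. ] 164.3 155.0
pq [664.9 -22.6  58. ] 120.1 -24.4
pd [458.2 -42.7  58. ] 119.7 -144.4
e1 [663.1 247.9  12. ] 245.7 64.0
e2 [511.  262.3  12. ] 239.5 100.7
mid [586.1 255.2  12. ] 230.2 82.4
lens [586.3 262.2 120. ] 237.2 82.5
```

Mean spoke angle is 35.5°, so the arch plate is at about 95.5°. The scanner direction is about 83°, leaving about 12.5° to push slowly.

Request:
play_rows(increments=[1, 0.0001, -0.0043, 0, 0.035, 1, 0.0001, -0.0043, 0, 0.035, 1, 0.0001, -0.0043, 0, 0.035, 1, 0.0001, -0.0043, 0, 0.035, 1, 0, -0.0035, 0, 0.03, 1, 0, -0.0025, 0, 0.02, 1, 0, -0.0018, 0, 0.015, 1, 0, 0, 0, 0])

```text
t: 9.15
position: [450.3, 83.5, 58.6]
eef_rot: [-180.0, -0.0, -28.1]
contact_force: [-0.6, -0.5, 0.4]
gripper_width: 0.7
grasp_force: 0.2
```

Request:
play_rows(increments=[1, 0, 0.003, 0, 0, 1, 0, 0.005, 0, 0, 1, 0, 0, -0.01, 0, 1, 0, 0, -0.03, 0, 1, 0, 0, -0.04, 0, 1, 0, 0, -0.04, 0, 1, 0, 0, -0.04, 0, 1, 0, 0, 0, 0])

```text
t: 9.95
position: [450.8, 76.3, 225.9]
eef_rot: [-179.6, -0.7, -28.1]
contact_force: [1.0, 0.0, -0.4]
gripper_width: 0.3
grasp_force: 0.0
```

Request:
play_rows(increments=[1, 0, 0.03, 0, 0, 1, 0, 0.045, 0, 0, 1, 0, 0.045, 0, 0, 1, 0, 0.045, 0, 0, 1, 0, 0.045, 0, 0, 1, 0, 0.045, 0, 0, 1, 0, 0.045, 0, 0, 1, 0, 0, 0, 0])

```text
t: 10.75
position: [302.4, -192.4, 218.5]
eef_rot: [179.9, -0.0, -28.7]
contact_force: [0.3, 0.5, -0.9]
gripper_width: 0.3
grasp_force: 0.0
```

```bash
python3 pol.py; python3 - <<'E'
from h import *
cv2.imwrite("pics/c5.png",cv2.resize(snapshot("top")[110:310,70:310],None,fx=3,fy=3,interpolation=cv2.INTER_CUBIC))
E
```

```text
tcp [ 302.4 -192.4  218.5] r 335.0 ang -139.1 yaw [179.9  -0.  -28.7] F [ 0.3  0.5 -0.9] [-46. -17. 115.  -0.  83.  72.]
```

View pics/c5.png

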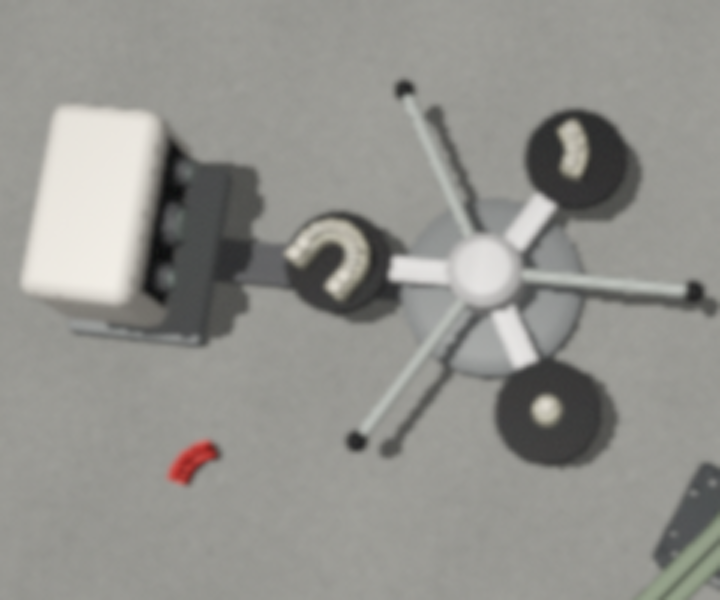

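```bash
python3 - <<'E'
from h import *
ax=np.array([555.5,27])
P=dict(b1=(404,89,70),b2=(694,292,70),b3=(357,441,70),pa=(337.5,262,58),arch=(329,257.5,80),rail=(270,264,12),mid=(218,255.5,12),lens=(172,222,120))
for k,(u,v,z) in P.items():
    p=ray("top",70+u/3,110+v/3,z);d=p[:2]-ax;print(k,p,np.hypot(*d).round(1),np.degrees(np.arctan2(d[1],d[0])).round(1))
for a in(81,83,85):print(a,[((proj("top",[555.5+R*np.cos(np.radians(a)),27+R*np.sin(np.radians(a)),z])-[70,110])*3).round() for R,z in((120,58),(175,12),(230,12),(230,120))])
E
```

```text
b1 [708.7  95.5  70. ] 167.8 24.1
b2 [ 538.6 -135.9   70. ] 163.8 -95.9
b3 [423.8 125.4  70. ] 164.4 143.2
pa [568.6 147.2  58. ] 120.9 83.8
arch [567.  149.6  80. ] 123.1 84.6
rail [578.5 211.9  12. ] 186.3 82.9
mid [586.1 255.2  12. ] 230.2 82.4
lens [586.3 262.2 120. ] 237.2 82.5
81 [array([340., 255.]), array([285., 259.]), array([220., 249.]), array([183., 215.])]
83 [array([339., 260.]), array([284., 266.]), array([218., 259.]), array([181., 225.])]
85 [array([338., 265.]), array([282., 273.]), array([216., 268.]), array([179., 236.])]
```

The arch (crop (329,257)) stands on the rail line in front of the middle lens, within about 5 mm. All three models are upright on their plates and the arm is clear.

```bash
python3 -c "
from h import *
print(order.finish_job())"
```

```text
the job is handed in; nothing more can be done
None
```

I turned the turntable about 147° clockwise and handed the job in: the full-arch model stands about 5 mm from the scan spot in front of the middle lens, all three models are upright on their plates, and the arm is clear (the judge returned no verdict).

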